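Let out the orange, then the blue ball from the lane dispenser

ROBOT

A 6-joint arm with a two-finger parallel gripper is mounted at the origin on the work surface. World frame = base frame: x ahead of the robot, y to its left, z up, the work surface at z = 0. Lengths are in mm, angles in rad, forces in N, time in s.
With the tool pointing down it reaches from about 275 to 750 mm from the base axis. Payload 10.2 kg.
Tool frame: the origin (TCP) lies on the centre line of the jaws, within the pads' length; the fingertips stand 19 mm ahead of it and the grasp point (between the pads) is the TCP; z points along the fingers, y is the direction in which the jaws open and shut (so a half turn about z gives the same grasp; the last joint's range is limited). The gripper opens to 88 mm and grips with 3 to 60 N. Pads are 18 mm wide; open, the fingers measure 123 mm over their backs; the gripper's body (75 mm by 187 mm) begins 45 mm behind the grasp point.
Start: joints at [0.964, 0.313, 1.498, -0, 1.331, -0.223], TCP at [196.598, 486.807, 257.72] pointing down, gripper open.
Joint ranges: [-2.94, 2.94], [-0.97, 2.17], [0.19, 2.56], [-1.23, 4.37], [0.02, 3.11], [-2.88, 2.88]. Speed limits (rad/s): [2.39, 2.39, 3.01, 3.14, 3.14, 3.14].

INTERFACE

Orientations are given as a unit quaternion [w, x, y, z].
In Python, from plant import robot, imaging, job gives the robot as it stands. The module is installed in compiled form; this text tells all that it offers.
- The arm moves only by the tool jog_arm, never from a script. Its argument "targets" is a list of rows, each an object with "translation": the shift along the tool's x, y, z in m, a list of three; "turn": the turn, a rotation vector about the tool's x, y, z in rad, a list of three. A call has 1 to 8 rows; each row shifts and turns the commanded pose from where the row before left it, along the tool's axes as they then stand; what a row does not reach is not made up. A row lasts 1/10 s, in which the tool goes at most 50 mm and 8.59 degrees, less where a joint would pass 70% of its speed; a pose out of reach is approached as far as the arm can. A call with a gripper value outside its range is refused whole. "claw" is the finger opening in m, from 0 to 0.0881, set as the call begins (left out, the last holds). The fingers move at their own pace and stop on an object; "newtons" is the grip in N (left out, the last holds). Time passes only in rows, so rows that do not move let the fingers close. It gives the time, the measured TCP pose, the force and the opening at its end, in the units of the state.
- robot.state(): the state, without advancing time (a new reading comes with each control period).
- imaging.capture(name): name is "side" or "top" or "wrist"; returns a dict with "pixels" (480x640x3 uint8, red, green, blue), "mtx" (3x3 intrinsics, pixels), "R" (3x3) and "t" (3): a world point X has camera coordinates R X + t. Camera axes: x right, y down, z forward; pixel columns grow to the right and rows downward; lengths in mm; the calibration is good to about 2 mm. A picture is of the moment at which its call begins. There is no depth.
- job.job_done(): hands the job in, once; it reports no verdict.
The state is a dict: "time": time; "q": joint angles; "dq": joint speeds; "joint_torque": joint torques, N m; "tool_pos": TCP position; "tcp_rot": TCP orientation; "force": force on the tool from outside, world axes, zero at the start; "torque": the same for the moment, N m; "grip_width": finger opening in mm.
Only numpy, scipy, OpenCV 4.12 (cv2) and the standard library are available. Lean on these libraries where they do the work, as an engineer would, in place of code of your own. Each camera call takes 0.05 s, during which the arm holds its last target.

TASK

At the three-lane ball dispenser, let out the orange ball first and then the blue one: for each, press down with a fingertip the yellow paddle of the lever over its lane until the gate at the other end lifts and the ball rolls into the bay at the bottom of the chute, then let the lever come back up so that the gate is shut before you go on. The green ball stays waiting behind its gate; do not touch, pick up or carry any ball, and leave everything else on the table where it stands.

Things in the scene. Friction and masses are not known exactly. Their poses are not given: they have to be found in the camera images.
- dispenser: three-lane ball dispenser, fixed, on a teal tray 410 x 300 mm, 14 mm high. Origin on the table, about under its middle; x runs along the lanes from paddles (x -130 mm) past the lever pivots (x -40 mm, height 105 mm, posts 118 mm high) and gates (x +60 mm) to the bays; y towards the left lane, z up. Lanes are 80 mm apart: white chutes sloping down to +x between clear walls 70 mm high
- lever_left (a joint): rocking lever of the left lane (seen from the robot), at y = +80 mm in the dispenser's frame. Angle in rad: 0 = level, gate shut; grows as the paddle is pressed down and the gate rises; stop at 0.50. A ball gets under the gate from about 0.30 on and rolls to its bay by itself in about 1 s. A spring returns the lever to 0 when let go
- paddle_left (a point): centre of the top face of the left lever's yellow paddle (40 mm along the lever, 36 across, 6 thick), 90 mm from the pivot, 111 mm above the table when level; moves with the lever. Free space of 85 mm below it. Pressed at its centre it sinks 43 mm to the stop, with about 2 N at first and 5 N fully down. Gap to the next paddle 44 mm
- lever_middle (a joint): rocking lever of the middle lane (seen from the robot), at y = 0 mm in the dispenser's frame. Angle in rad: 0 = level, gate shut; grows as the paddle is pressed down and the gate rises; stop at 0.50. A ball gets under the gate from about 0.30 on and rolls to its bay by itself in about 1 s. A spring returns the lever to 0 when let go
- paddle_middle (a point): centre of the top face of the middle lever's yellow paddle (40 mm along the lever, 36 across, 6 thick), 90 mm from the pivot, 111 mm above the table when level; moves with the lever. Free space of 85 mm below it. Pressed at its centre it sinks 43 mm to the stop, with about 2 N at first and 5 N fully down. Gap to the next paddle 44 mm
- lever_right (a joint): rocking lever of the right lane (seen from the robot), at y = -80 mm in the dispenser's frame. Angle in rad: 0 = level, gate shut; grows as the paddle is pressed down and the gate rises; stop at 0.50. A ball gets under the gate from about 0.30 on and rolls to its bay by itself in about 1 s. A spring returns the lever to 0 when let go
- paddle_right (a point): centre of the top face of the right lever's yellow paddle (40 mm along the lever, 36 across, 6 thick), 90 mm from the pivot, 111 mm above the table when level; moves with the lever. Free space of 85 mm below it. Pressed at its centre it sinks 43 mm to the stop, with about 2 N at first and 5 N fully down. Gap to the next paddle 44 mm
- orange_ball: orange ball, 36 mm across, about 30 g; origin at its centre (axes turn as it rolls). Starts behind the shut gate of any one of the three lanes: in the dispenser's frame y close to +80, 0 or -80 mm, x +39 mm, height 62 mm. Let out, it rests in the bay at the end of its lane (46 mm long, from x +150 mm to a clear end wall 58 mm high), height about 30 mm
- blue_ball: blue ball, 36 mm across, about 30 g; origin at its centre (axes turn as it rolls). Starts behind the shut gate of any one of the three lanes: in the dispenser's frame y close to +80, 0 or -80 mm, x +39 mm, height 62 mm. Let out, it rests in the bay at the end of its lane (46 mm long, from x +150 mm to a clear end wall 58 mm high), height about 30 mm
- green_ball: green ball, 36 mm across, about 30 g; origin at its centre (axes turn as it rolls). Starts behind the shut gate of any one of the three lanes: in the dispenser's frame y close to +80, 0 or -80 mm, x +39 mm, height 62 mm. Let out, it rests in the bay at the end of its lane (46 mm long, from x +150 mm to a clear end wall 58 mm high), height about 30 mm
- cup: bystander: clear plastic sample cup, 68 mm across, 75 mm tall, standing beside the dispenser's left side; origin at the centre of its underside
- dish: bystander: closed round glass dish, 80 mm across, 18 mm tall, on the table beside the dispenser's right side; origin at the centre of its underside
- magnifier: bystander: black hand magnifier lying flat on the left-hand tray, lens ring 82 mm across with a 100 mm handle; origin under the lens centre
- goggles: bystander: safety goggles with black temples, 130 x 150 x 46 mm, on the right-hand teal tray; origin under the middle of the lens
- bottle: bystander: white plastic bottle with blue cap, 52 mm across, 120 mm tall, on the right-hand tray; origin at the centre of its underside
- dropper: bystander: dropper with a red bulb, 130 mm long, lying on the right-hand tray; origin under its middle

How it is judged:
By the outcome, as a careful person would: the job done as asked, in the order asked, and still so for the second after the job is handed in, with the robot touching nothing.
It also fails if it takes over 40 s, if anything falls off the work surface, if the arm or the gripper's body presses on something with over 40 N, if the wrist force passes 120 N, or if a joint passes its speed limit or range.

## Working session

There is one attempt and no reset: what is moved stays moved. The work goes in short steps, Python scripts to look and compute and a tool call to move; the robot and the scene stay as the last step left them, time stands still between calls to the robot, and variables do not carry over. Pictures are saved under pics/ and viewed, and the job is handed in when it is done.

Besides the shell and the picture viewer there is one more tool, called after "Request:" as a command line: name --argument value ..., lists and objects as JSON in quotes. jog_arm: Moves the arm, as the interface text tells. Its arguments: {"type":"object","properties":{"targets":{"type":"array"},"claw":{"type":"number"},"newtons":{"type":"number"}},"required":["targets"]}

```bash
mkdir -p pics; python3 - <<'E'
from plant import robot, imaging, job
import cv2,pickle
d={}
for n in ("top","side"):
    c=imaging.capture(n); d[n]=c
    cv2.imwrite(f"pics/{n}0.png",c["pixels"][:,:,::-1])
    print(n,c["mtx"],c["R"],c["t"])
pickle.dump(d,open("c0.pkl","wb"))
print(robot.state())
E
```

```text
top [[610.00760837   0.         319.29955063]
 [  0.         610.00760837 239.14877236]
 [  0.           0.           1.        ]] [[ 0.0649042  -0.99787808  0.00517465]
 [-0.97721661 -0.06460872 -0.20217176]
 [ 0.20207709  0.00806504 -0.97933641]] [ -46.65295095  584.34400307 1562.99557889]
side [[483.36757533   0.         315.0168583 ]
 [  0.         483.36757533 229.20929838]
 [  0.           0.           1.        ]] [[ 0.94381113 -0.3304322   0.00592506]
 [-0.19834262 -0.58068311 -0.78959947]
 [ 0.26434968  0.74405758 -0.61359397]] [-570.72471486  187.08847078 1540.62168476]
{'time': 0.1, 'q': array([ 9.63613305e-01,  3.13381271e-01,  1.49834115e+00, -4.16159909e-06,
        1.33098810e+00, -2.23378292e-01]), 'dq': array([ 0.00016562, -0.00147614, -0.00273235, -0.00048021, -0.00061309,
       -0.00205283]), 'joint_torque': array([ 3.70442620e-03, -4.02807319e+01, -2.52643150e+01,  6.96451496e-02,
        3.42263666e-02, -5.01270961e-05]), 'tool_pos': array([196.4766156 , 486.6429282 , 257.23233471]), 'tcp_rot': array([-2.23650056e-04,  1.90726167e-01,  9.81643121e-01, -5.12239792e-04]), 'force': array([ 1.3655262 , -1.63626323,  0.11432229]), 'torque': array([ 0.03930351,  0.05390006, -0.02592848]), 'grip_width': 88.22909575793685}
```

View pics/top0.png

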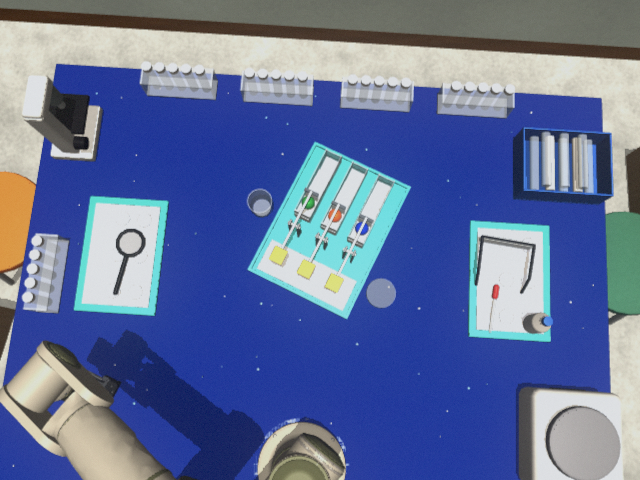

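View pics/side0.png

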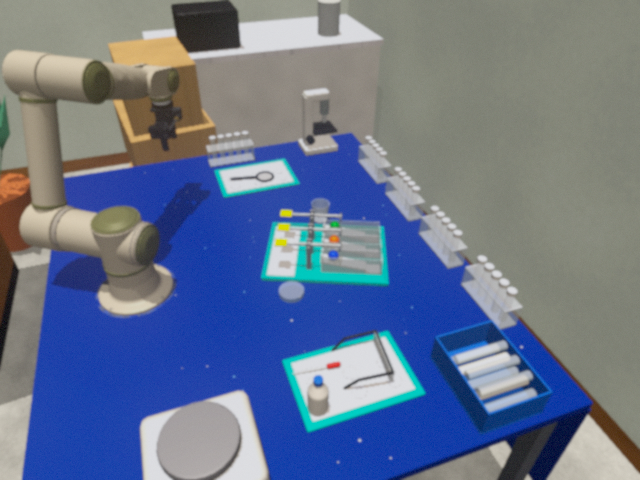

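The top view shows the paddles at about (279,255), (306,268) and (334,283). Green is in the left lane, orange in the middle and blue in the right. Next I measure the pose.

```bash
cat > h.py <<'E'
import numpy as np,cv2
def proj(c,X):
    p=c["mtx"]@(c["R"]@np.asarray(X,float).T+np.array(c["t"])[:,None]); return (p[:2]/p[2]).T
def back(c,uv,z):
    r=c["R"].T@np.linalg.solve(c["mtx"],[*uv,1.]); o=-c["R"].T@c["t"]; return o+r*(z-o[2])/r[2]
def yellow(c):
    h=cv2.cvtColor(c["pixels"],cv2.COLOR_RGB2HSV)
    m=cv2.inRange(h,(24,120,120),(34,255,255))
    n,l,s,ce=cv2.connectedComponentsWithStats(m)
    return [(s[i,4],ce[i]) for i in range(1,n) if s[i,4]>15]
E
python3 - <<'E'
import pickle
from h import *
from scipy.optimize import least_squares
d=pickle.load(open("c0.pkl","rb"))
for n in d:
    for a,u in yellow(d[n]): print(n,a,u,back(d[n],u,111 if n=="top" else 109).round(1))
c=d["top"]
P=np.array([[-130,80,111],[-130,0,111],[-130,-80,111],[39,80,62],[39,0,62],[39,-80,62]],float)
T=np.array([[-205,150,14],[205,150,14],[205,-150,14],[-205,-150,14]],float)
uvp=sorted([tuple(u) for a,u in yellow(c) if 200<u[0]<400 and a>80])
h=cv2.cvtColor(c["pixels"],cv2.COLOR_RGB2HSV)
print(uvp)
tr=[(249,269),(318,143),(410,187),(347,318)]
P=P[:3];
def W(p,X): 
    C,S=np.cos(p[2]),np.sin(p[2]); X=np.array(X,float)
    return np.c_[p[0]+C*X[:,0]-S*X[:,1],p[1]+S*X[:,0]+C*X[:,1],X[:,2]]
f=lambda p:(proj(c,W(p,np.r_[P,T]))-np.r_[uvp,tr]).ravel()
r=least_squares(f,[500,0,-.4]);print(r.x,r.fun.reshape(-1,2).round(1))
w=W(r.x,P);print(w.round(1)); print("side pred",proj(d["side"],w).round(1))
np.save("pose.npy",r.x)
E
```

```text
top 58 [275.94827586 251.0862069 ] [537.1 100.1 111. ]
side 62 [285.85483871 212.77419355] [528.7  91.9 109. ]
side 64 [283.375    226.734375] [498.1  18.1 109. ]
side 68 [280.85294118 242.05882353] [467.6 -56.9 109. ]
[]Traceback (most recent call last):
  File "<stdin>", line 19, in <module>
    return func(*args, **kwargs)
    vector_fun = VectorFunction(
        fun_wrapped,
    ...<6 lines>...
        workers=workers
    )
    self._update_fun()
    ~~~~~~~~~~~~~~~~^^
    self.f = self.fun_wrapped(xp_copy(self.x))
             ~~~~~~~~~~~~~~~~^^^^^^^^^^^^^^^^^
    return np.atleast_1d(self.fun(x))
                         ~~~~~~~~^^^
    return self.f(x, *self.args, **self.kwargs)
           ~~~~~~^^^^^^^^^^^^^^^^^^^^^^^^^^^^^^
  File "<stdin>", line 18, in <lambda>
    res = self.concatenate(tuple(objs), axis=axis)
ValueError: all the input arrays must have same number of dimensions, but the array at index 0 has 1 dimension(s) and the array at index 1 has 2 dimension(s)
```

```bash
python3 - <<'E'
import pickle
from h import *
from scipy.optimize import least_squares
d=pickle.load(open("c0.pkl","rb"))
c=d["top"]
p=c["pixels"]; print(p[255,279],p[268,306],p[283,334])
h=cv2.cvtColor(p,cv2.COLOR_RGB2HSV); 
m=cv2.inRange(h,(20,70,140),(36,255,255)); m[:230]=0;m[300:]=0;m[:,:240]=0;m[:,360:]=0
n,l,s,ce=cv2.connectedComponentsWithStats(m)
uvp=sorted(tuple(ce[i]) for i in range(1,n) if s[i,4]>60); print(uvp,s[1:,4])
P=np.array([[-130,80,111],[-130,0,111],[-130,-80,111]],float)
T=np.array([[-205,150,14],[205,150,14],[205,-150,14],[-205,-150,14]],float)
tr=[(249,269),(318,143),(410,187),(347,318)]
def W(p,X): 
    C,S=np.cos(p[2]),np.sin(p[2]); X=np.array(X,float)
    return np.c_[p[0]+C*X[:,0]-S*X[:,1],p[1]+S*X[:,0]+C*X[:,1],X[:,2]]
for sel in (0,1):
    f=lambda p:(proj(c,W(p,np.r_[P,T]))-np.r_[uvp,tr]).ravel()*(np.repeat([1,1,1,.3,.3,.3,.3],2) if sel else 1)
    r=least_squares(f,[500,0,-.4]);print(r.x,r.fun.reshape(-1,2).round(1).tolist())
w=W(r.x,P);print(w.round(1)); print("back",[back(c,u,111).round(1) for u in uvp])
print("side pred",proj(d["side"],w).round(1))
np.save("pose.npy",r.x)
E
```

```text
[218 221 118] [220 223 123] [220 223 127]
[(np.float64(278.0), np.float64(255.07981220657277)), (np.float64(305.6958525345622), np.float64(268.889400921659)), (np.float64(333.62672811059906), np.float64(282.6221198156682))] [213 217 217]
[ 6.23458944e+02 -3.48443636e+01 -4.03596399e-01] [[1.9, -3.1], [2.0, -2.9], [2.1, -2.6], [-2.8, 2.3], [-3.2, 0.3], [0.9, 2.6], [-1.4, 3.8]]
[ 6.17152815e+02 -3.09394514e+01 -4.02966141e-01] [[0.2, -0.7], [0.4, -0.6], [0.5, -0.2], [-1.3, 1.4], [-1.4, 0.7], [-0.2, 1.4], [-0.9, 1.8]]
[[528.9  93.6 111. ]
 [497.6  20.  111. ]
 [466.2 -53.6 111. ]]
back [array([527.1,  94.1, 111. ]), array([496.1,  20.8, 111. ]), array([465.6, -52.3, 111. ])]
side pred [[285.8 212. ]
 [283.  226. ]
 [280.1 241. ]]
```

```bash
cat > go.py <<'E'
import sys
from plant import robot
import numpy as np
from scipy.spatial.transform import Rotation as Ro
s=robot.state(); t=np.array([float(a) for a in sys.argv[1:4]])
w,x,y,z=s["tcp_rot"]; R=Ro.from_quat([x,y,z,w])
yaw=-0.403; ex=np.array([-np.cos(yaw),-np.sin(yaw),0]); ez=np.array([0,0,-1.]); ey=np.cross(ez,ex)
G=Ro.from_matrix(np.c_[ex,ey,ez])
print("t",s["time"],"pos",s["tool_pos"].round(1),"F",s["force"].round(2),"w",round(s["grip_width"],1))
print("tool delta mm",R.inv().apply(t-s["tool_pos"]).round(1),"turn",(R.inv()*G).as_rotvec().round(4))
E
python3 go.py 497 19.5 200
```

```text
t 0.1 pos [196.5 486.6 257.2] F [ 1.37 -1.64  0.11] w 88.2
tool delta mm [-453.6 -320.6   57.5] turn [-0.0011 -0.0002  0.0192]
```

Request:
jog_arm --targets '[{"translation": [-0.028, -0.02, 0], "turn": [0, 0, 0.019]}, {"translation": [-0.028, -0.02, 0], "turn": [0, 0, 0]}, {"translation": [-0.028, -0.02, 0], "turn": [0, 0, 0]}, {"translation": [-0.028, -0.02, 0], "turn": [0, 0, 0]}, {"translation": [-0.028, -0.02, 0], "turn": [0, 0, 0]}, {"translation": [-0.028, -0.02, 0], "turn": [0, 0, 0]}, {"translation": [-0.028, -0.02, 0], "turn": [0, 0, 0]}, {"translation": [-0.028, -0.02, 0], "turn": [0, 0, 0]}]' --claw 0.0 --newtons 10

```text
time: 0.9
tool_pos: [340.9, 250.8, 257.6]
tcp_rot: [-0.0, 0.2, 0.98, -0.0]
force: [0.9, 0.5, -0.7]
grip_width: 26.1
```

```bash
python3 go.py 497 19.5 200
```

```text
t 0.9 pos [340.9 250.8 257.6] F [ 0.85  0.49 -0.74] w 26.1
tool delta mm [-234.3 -151.6   57.6] turn [-0.0002 -0.0002  0.0002]
```

Request:
jog_arm --targets '[{"translation": [-0.03, -0.02, 0], "turn": [0, 0, 0]}, {"translation": [-0.03, -0.02, 0], "turn": [0, 0, 0]}, {"translation": [-0.03, -0.02, 0], "turn": [0, 0, 0]}, {"translation": [-0.03, -0.02, 0], "turn": [0, 0, 0]}, {"translation": [-0.03, -0.02, 0.015], "turn": [0, 0, 0]}, {"translation": [-0.03, -0.02, 0.015], "turn": [0, 0, 0]}, {"translation": [-0.03, -0.02, 0.015], "turn": [0, 0, 0]}, {"translation": [0, 0, 0.01], "turn": [0, 0, 0]}]'

```text
time: 1.7
tool_pos: [480.0, 38.2, 201.3]
tcp_rot: [-0.001, 0.202, 0.979, -0.0]
force: [-0.6, 0.7, 0.4]
grip_width: 0.4
```

```bash
python3 go.py 497 19.5 160; python3 - <<'E'
from plant import robot, imaging
import cv2
c=imaging.capture("wrist"); cv2.imwrite("pics/w1.png",c["pixels"][:,:,::-1])
E
```

```text
t 1.7 pos [480.   38.2 201.3] F [-0.58  0.73  0.39] w 0.4
tool delta mm [-23.  -10.4  41.3] turn [-0.0008 -0.0009 -0.0035]
```

View pics/w1.png

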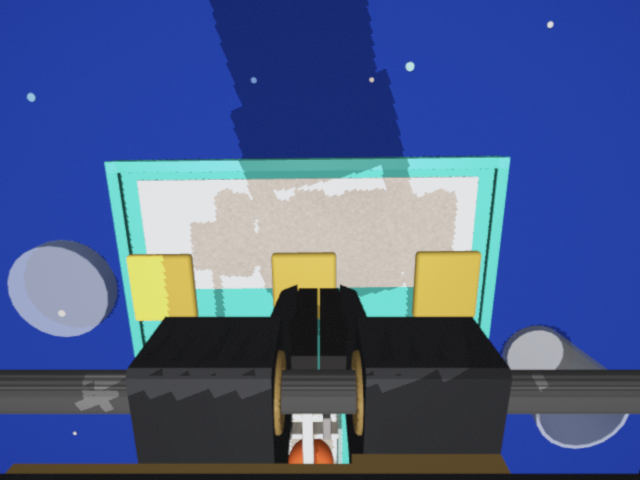

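The wrist view shows the middle paddle at about (304,285), with the fingertips at x≈319. The offset agrees with the computed remaining move.

Request:
jog_arm --targets '[{"translation": [-0.012, -0.005, 0.01], "turn": [0, 0, -0.003]}, {"translation": [-0.01, -0.005, 0.015], "turn": [0, 0, 0]}, {"translation": [0, 0, 0.015], "turn": [0, 0, 0]}, {"translation": [0, 0, 0], "turn": [0, 0, 0]}]'

```text
time: 2.15
tool_pos: [494.6, 23.7, 161.3]
tcp_rot: [-0.001, 0.198, 0.98, 0.0]
force: [-0.2, -0.7, -0.2]
grip_width: 0.6
```

```bash
python3 - <<'E'
from plant import robot, imaging
import cv2,pickle
d={}
for n in ("wrist","top","side"):
    c=imaging.capture(n); d[n]=c
    p=c["pixels"][:,:,::-1]
    if n!="wrist": 
        x,y=(230,130) if n=="top" else (240,140)
        p=cv2.resize(p[y:y+190,x:x+200],None,fx=3,fy=3,interpolation=cv2.INTER_CUBIC)
    cv2.imwrite(f"pics/{n}2.png",p)
pickle.dump(d,open("c2.pkl","wb"))
E
python3 go.py 497 19.5 160
python3 - <<'E'
import pickle
from h import *
from plant import robot
s=robot.state(); tip=s["tool_pos"]-[0,0,19]
d=pickle.load(open("c2.pkl","rb"))
for n in d: print(n,"tip",proj(d[n],[tip]).round(1),"paddle",proj(d[n],[[497,19.5,111]]).round(1))
E
```

```text
t 2.3 pos [495.5  23.6 163.5] F [ 0.34 -0.1  -0.21] w 0.5
tool delta mm [-3.  -3.2  3.5] turn [0.0003 0.0012 0.0041]
wrist tip [[315.2 313.4]] paddle [[308.8 285.1]]
top tip [[304.3 267. ]] paddle [[306.2 268.6]]
side tip [[281.8 217.4]] paddle [[282.9 226.1]]
```

View pics/wrist2.png

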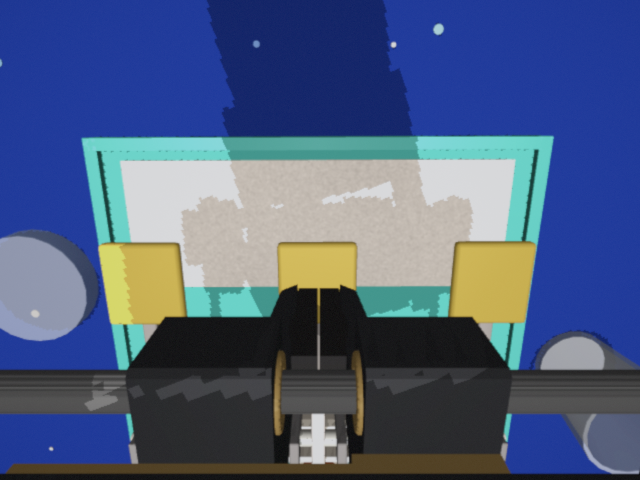

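View pics/side2.png

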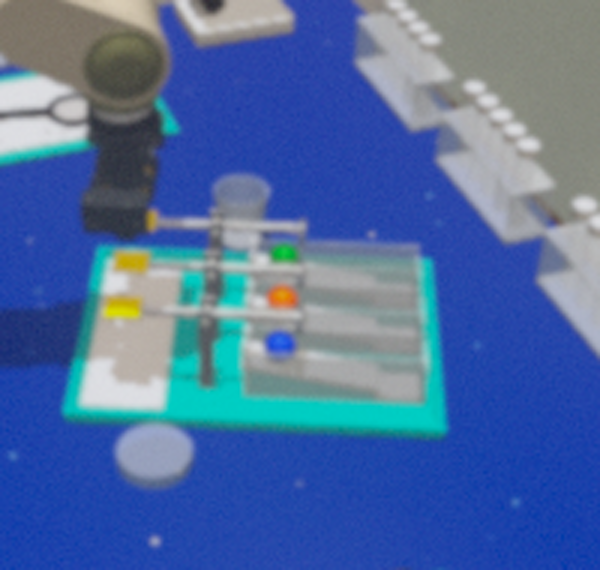

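The wrist view shows the middle paddle centred at about (317,284) and the finger seam at x≈319, so they line up sideways. Only a small -x correction is needed, then I press.

Request:
jog_arm --targets '[{"translation": [-0.003, -0.001, 0.01], "turn": [0, 0, 0.003]}, {"translation": [0, 0, 0.015], "turn": [0, 0, 0]}, {"translation": [0, 0, 0.01], "turn": [0, 0, 0]}, {"translation": [0, 0, 0.01], "turn": [0, 0, 0]}, {"translation": [0, 0, 0.01], "turn": [0, 0, 0]}, {"translation": [0, 0, 0.01], "turn": [0, 0, 0]}, {"translation": [0, 0, 0], "turn": [0, 0, 0]}]'

```text
time: 3.0
tool_pos: [497.7, 21.1, 97.1]
tcp_rot: [-0.0, 0.2, 0.98, 0.0]
force: [-0.0, -0.0, 5.8]
grip_width: 0.6
```

```bash
cat > snap.py <<'E'
import sys,cv2
from plant import imaging
import numpy as np
k=sys.argv[1]
im=[]
for n,x,y in (("top",230,130),("side",240,140)):
    p=imaging.capture(n)["pixels"][:,:,::-1]
    im.append(cv2.resize(p[y:y+200,x:x+200],(400,400),interpolation=cv2.INTER_CUBIC))
cv2.imwrite(f"pics/s{k}.png",np.hstack(im))
E
python3 snap.py 3; python3 go.py 497 19.5 95
```

```text
t 3.1 pos [497.5  21.2  97.8] F [-1.18 -0.44  4.17] w 0.2
tool delta mm [-0.2 -1.8  2.8] turn [-0.     -0.0004  0.0002]
```

View pics/s3.png

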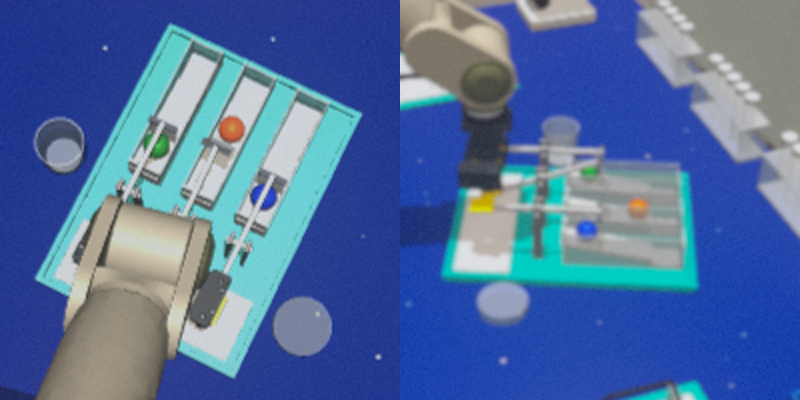

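The middle lever is tilted and the orange ball is past its gate, rolling at about (232,128) in the left half. I hold here so it can reach the bay.

Request:
jog_arm --targets '[{"translation": [0, 0, 0], "turn": [0, 0, 0]}, {"translation": [0, 0, 0], "turn": [0, 0, 0]}, {"translation": [0, 0, 0], "turn": [0, 0, 0]}, {"translation": [0, 0, 0], "turn": [0, 0, 0]}, {"translation": [0, 0, 0], "turn": [0, 0, 0]}, {"translation": [0, 0, 0], "turn": [0, 0, 0]}, {"translation": [0, 0, 0], "turn": [0, 0, 0]}, {"translation": [0, 0, 0], "turn": [0, 0, 0]}]'

```text
time: 3.9
tool_pos: [497.5, 21.2, 97.7]
tcp_rot: [0.0, 0.2, 0.98, 0.0]
force: [-1.2, 1.1, 4.9]
grip_width: 0.6
```

Request:
jog_arm --targets '[{"translation": [0, 0, -0.01], "turn": [0, 0, 0]}, {"translation": [0, 0, -0.01], "turn": [0, 0, 0]}, {"translation": [0, 0, -0.01], "turn": [0, 0, 0]}, {"translation": [0, 0, -0.01], "turn": [0, 0, 0]}, {"translation": [0, 0, -0.015], "turn": [0, 0, 0]}, {"translation": [0, 0, -0.015], "turn": [0, 0, 0]}, {"translation": [0, 0, 0], "turn": [0, 0, 0]}, {"translation": [0, 0, 0], "turn": [0, 0, 0]}]'

```text
time: 4.7
tool_pos: [497.6, 21.1, 167.7]
tcp_rot: [0.0, 0.2, 0.98, -0.0]
force: [-0.4, -0.3, -0.5]
grip_width: 0.4
```

```bash
python3 snap.py 4; python3 go.py 466.5 -53 168
```

```text
t 4.8 pos [497.3  21.2 167.1] F [ 0.72 -0.47  0.02] w 0.5
tool delta mm [ -0.7 -80.3  -0.9] turn [-0.0003 -0.0009  0.0002]
```

View pics/s4.png

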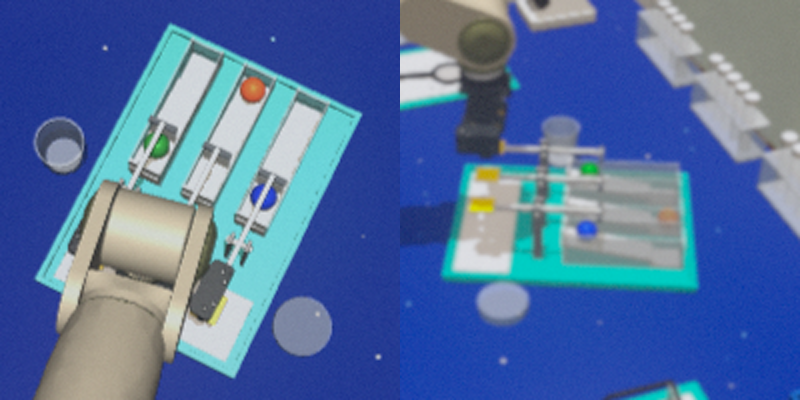

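The orange ball is in its bay at about (253,90), and the middle lever is level with its gate shut. Next is the right lane, 80 mm along tool -y.

Request:
jog_arm --targets '[{"translation": [0, -0.02, 0], "turn": [0, 0, 0]}, {"translation": [0, -0.025, 0], "turn": [0, 0, 0]}, {"translation": [0, -0.02, 0], "turn": [0, 0, 0]}, {"translation": [0, -0.015, 0], "turn": [0, 0, 0]}, {"translation": [0, 0, 0], "turn": [0, 0, 0]}, {"translation": [0, 0, 0], "turn": [0, 0, 0]}]'

```text
time: 5.4
tool_pos: [466.2, -52.2, 167.4]
tcp_rot: [-0.0, 0.2, 0.98, 0.0]
force: [-0.6, -0.2, -0.6]
grip_width: 0.5
```

```bash
python3 go.py 466.5 -53 168; python3 - <<'E'
from plant import robot, imaging
import cv2
c=imaging.capture("wrist"); cv2.imwrite("pics/w5.png",c["pixels"][:,:,::-1])
E
```

```text
t 5.4 pos [466.2 -52.2 167.4] F [-0.6  -0.23 -0.58] w 0.5
tool delta mm [-0.6 -0.6 -0.6] turn [ 0.0001 -0.0007 -0.0003]
```

View pics/w5.png

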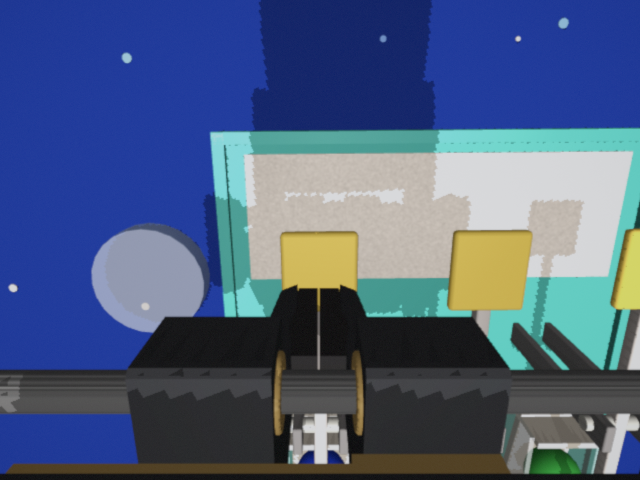

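The right paddle (281–357, centre about 319) is centred under the finger seam. Blue shows behind that lane's gate. I press by 70 mm, the same depth as before.

Request:
jog_arm --targets '[{"translation": [0, 0, 0.015], "turn": [0, 0, 0]}, {"translation": [0, 0, 0.015], "turn": [0, 0, 0]}, {"translation": [0, 0, 0.01], "turn": [0, 0, 0]}, {"translation": [0, 0, 0.01], "turn": [0, 0, 0]}, {"translation": [0, 0, 0.01], "turn": [0, 0, 0]}, {"translation": [0, 0, 0.01], "turn": [0, 0, 0]}, {"translation": [0, 0, 0], "turn": [0, 0, 0]}, {"translation": [0, 0, 0], "turn": [0, 0, 0]}]'

```text
time: 6.25
tool_pos: [466.2, -52.4, 97.9]
tcp_rot: [-0.0, 0.2, 0.98, -0.0]
force: [-0.1, 0.6, 5.1]
grip_width: 0.5
```

Request:
jog_arm --targets '[{"translation": [0, 0, 0], "turn": [0, 0, 0]}, {"translation": [0, 0, 0], "turn": [0, 0, 0]}, {"translation": [0, 0, 0], "turn": [0, 0, 0]}, {"translation": [0, 0, 0], "turn": [0, 0, 0]}, {"translation": [0, 0, 0], "turn": [0, 0, 0]}, {"translation": [0, 0, 0], "turn": [0, 0, 0]}, {"translation": [0, 0, 0], "turn": [0, 0, 0]}, {"translation": [0, 0, 0], "turn": [0, 0, 0]}]'

```text
time: 7.05
tool_pos: [466.2, -52.5, 97.8]
tcp_rot: [0.0, 0.2, 0.98, -0.0]
force: [-1.3, 0.1, 4.1]
grip_width: 0.4
```

```bash
python3 snap.py 6
```

```text
(no output)
```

View pics/s6.png

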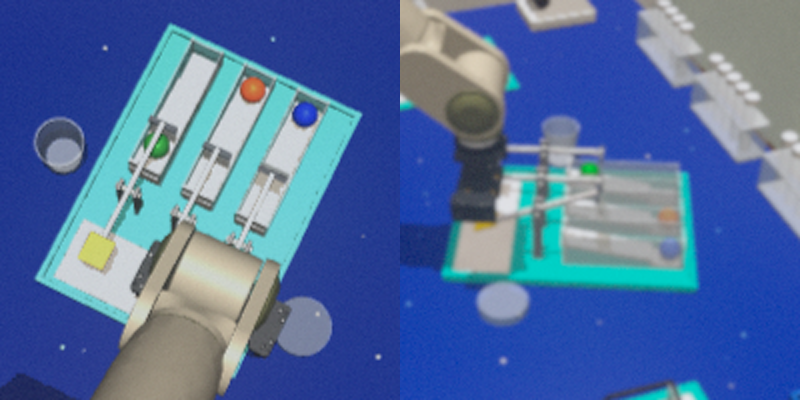

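The blue ball is in its bay at about (305,114). I release the lever and raise the arm clear.

Request:
jog_arm --targets '[{"translation": [0, 0, -0.01], "turn": [0, 0, 0]}, {"translation": [0, 0, -0.01], "turn": [0, 0, 0]}, {"translation": [0, 0, -0.01], "turn": [0, 0, 0]}, {"translation": [0, 0, -0.01], "turn": [0, 0, 0]}, {"translation": [0, 0, -0.02], "turn": [0, 0, 0]}, {"translation": [0, 0, -0.03], "turn": [0, 0, 0]}, {"translation": [0, 0, -0.03], "turn": [0, 0, 0]}, {"translation": [0, 0, -0.02], "turn": [0, 0, 0]}]'

```text
time: 7.95
tool_pos: [466.7, -52.7, 240.4]
tcp_rot: [0.002, 0.2, 0.98, -0.0]
force: [-0.1, -0.6, -0.9]
grip_width: 0.5
```

Request:
jog_arm --targets '[{"translation": [0.03, 0, 0], "turn": [0, 0, 0]}, {"translation": [0.03, 0, 0], "turn": [0, 0, 0]}, {"translation": [0.02, 0, 0], "turn": [0, 0, 0]}, {"translation": [0, 0, 0], "turn": [0, 0, 0]}, {"translation": [0, 0, 0], "turn": [0, 0, 0]}, {"translation": [0, 0, 0], "turn": [0, 0, 0]}, {"translation": [0, 0, 0], "turn": [0, 0, 0]}]'

```text
time: 8.65
tool_pos: [393.2, -21.5, 237.7]
tcp_rot: [-0.0, 0.2, 0.98, -0.0]
force: [1.3, 0.1, 0.6]
grip_width: 0.3
```

```bash
python3 snap.py 7; python3 go.py 400 0 200
```

```text
t 8.75 pos [393.  -21.3 237.6] F [ 1.2  -0.91 -0.18] w 0.4
tool delta mm [ 1.9 22.4 37.6] turn [-0.     -0.0004  0.    ]
```

View pics/s7.png

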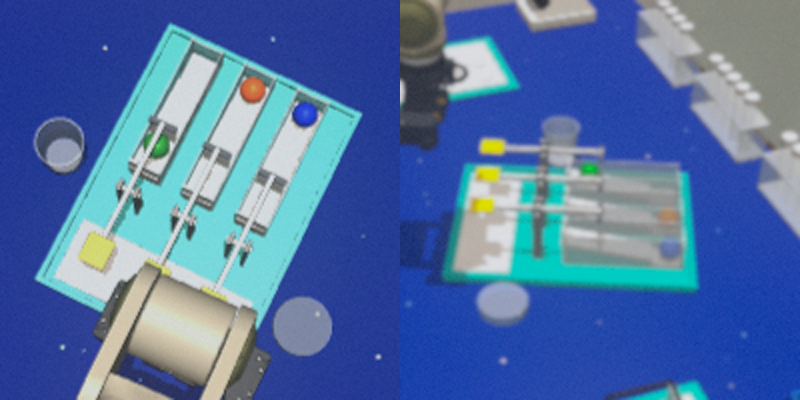

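All three levers are level, orange and blue are in their bays, and green is still behind its gate. The cup and dish have not moved, and the arm is clear.

```bash
python3 -c "
from plant import job
print(job.job_done())"
```

```text
the job is handed in; nothing more can be done
None
```

I let out the orange ball (middle lane) first and then the blue ball (right lane). Each time I pressed the paddle with the closed fingertips, held until the ball was in its bay, and let the lever come back up. The readings between moves never showed more than about 6 N, and the job took about 9 s of the 40 s allowed.

The last top and side pictures, taken before I handed the job in, show:
- **Balls:** orange and blue are resting in their bays, and green is still behind its shut gate in the left lane.
- **Levers:** all three are level and their gates shut.
- **Rest of the table:** the cup and dish are where they were. I did not check the magnifier, goggles, bottle and dropper again, but the arm did not go low near them.
- **Robot:** the arm is raised clear and touching nothing.

One measurement disagreed: the wrist camera put the middle paddle about 3–4 mm to the side of where the top and side cameras did. I lined up mostly by the wrist view, and both presses worked the first time.

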